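# Set the speed dial to the red preset and store it

## Task

Set the speed control of the carving handpieces to the red preset: push with a fingertip against one side of the raised bar on the dial, never pinching the bar, until the dial's white index line lines up with the long scale line that has the red dot. Only then press the black button fully down to store the setting, and let it come up again. Leave the dial on the line, and do not disturb the loose things on the worktop.

Things in the scene. Friction and masses are not known exactly. Their poses are not given: they have to be found in the camera images.
- speed_control: flat light-grey box fixed to the worktop, top face 30 mm above it. Origin on the dial's axis at worktop height; z up; +y towards the button's side. It reaches from -85 to +85 mm in its x and -85 to +130 mm in its y. Scale lines every 10 degrees lie round the dial; four longer ones, at +-50 and +-100 degrees from its +x, end at a coloured dot.
- dial (a joint): angle of the black dial, rad, about the vertical axis through the box's origin; grows counter-clockwise from above; 0 when the white index line points along the box's +x; range -2.6 to 2.6; stays where it is left (friction about 0.12 N m). Disc 110 mm across, top 39 mm above the worktop; a straight raised bar stands across it.
- dial_index (a point): point on the straight extension of the dial's white index line, 77 mm from the dial's axis (as far out as the dots' centres), 31 mm above the worktop; turns with the dial. It lies over the dot's centre when the index line lines up with that dot's scale line.
- dial_centre (a point): point on the dial's axis, 53 mm above the worktop, in the raised bar: 100 mm long, 24 mm thick, centred on the axis, with flat grey upright sides from 39 to 64 mm above the worktop and a black ridge in the middle up to 68 mm. A white line on half of the ridge, down that end of the bar and on the disc's rim is the index line
- bar_index_end (a point): middle of the bar 48 mm from the axis at its index (white line) end, 53 mm above the worktop; turns with the dial
- bar_plain_end (a point): the same at the bar's plain end, opposite
- red_dot: red dot, 13 mm across, 2 mm high, fixed on the box at the outer end of one long scale line, 77 mm from the dial's axis; marks the target line. Origin at the centre of its underside. Which of the four long lines it marks differs from run to run
- set_button (a joint): travel of the round black push button on the box, m: 0 up, 0.006 fully down; springs back; about 5 N to hold fully down. 24 mm across, in a grey housing
- set_button_top (a point): centre of the black button's top face
- yellow_dot: yellow dot like the red one, at another long scale line; not the target
- blue_dot: blue dot like the red one, at another long scale line; not the target
- white_dot: white dot like the red one, at another long scale line; not the target
- abrasive_roll: dark red roll, 52 mm across, 49 mm high, standing; stands loose on the worktop, not to be disturbed; origin at the centre of its underside
- spray_cap: round pale green ribbed plastic cap, 49 mm across, 38 mm high; stands loose on the worktop, not to be disturbed; origin at the centre of its underside
- gouge_small: carving gouge with a brown wooden handle, 210 mm long; stands loose on the worktop, not to be disturbed; origin at the centre of its underside
- wood_block_1: dark brown wood block, 50 x 75 x 28 mm; stands loose on the worktop, not to be disturbed; origin at the centre of its underside
- eraser: blue and white eraser, 23 x 50 x 13 mm; stands loose on the worktop, not to be disturbed; origin at the centre of its underside
- chuck_key: small grey T-shaped chuck key, 50 x 66 x 12 mm; stands loose on the worktop, not to be disturbed; origin at the centre of its underside

How it is judged:
By the outcome, as a careful person would: the job done as asked, in the order asked, and still so for the second after the job is handed in, with the robot touching nothing.
It also fails if it takes over 61 s, if anything falls off the work surface, if the arm or the gripper's body presses on something with over 40 N, if the wrist force passes 120 N, or if a joint passes its speed limit or range.

## Robot

A 6-joint arm with a two-finger parallel gripper is mounted at the origin on a cart in front of the work surface, level with it; the furniture and walls round the work are solid. World frame = base frame: x ahead of the robot, y to its left, z up, the work surface at z = 0. Lengths are in m, angles in rad, forces in N, time in s.
With the tool pointing down it reaches from about 0.35 to 0.975 m from the base axis. Payload 7.1 kg.
Tool frame: the origin (TCP) lies between the finger pads; the fingertips stand 19 mm ahead of it and the grasp point (between the pads) is the TCP; z points along the fingers, x is the direction in which the jaws open and shut, and the axes are right-handed (so a half turn about z gives the same grasp; the last joint's range is limited). The gripper opens to 88 mm and grips with 3 to 60 N. Pads are 20 mm wide; open, the fingers measure 115 mm over their backs; the gripper's body (75 mm by 178 mm) begins 61 mm behind the grasp point.
Start: joints at [-1.131, 0.423, 1.63, -0, 1.089, -0.019], TCP at [0.277, -0.56, 0.242] pointing down, gripper open.
Joint ranges: [-3, 3], [-0.9, 2.11], [0.09, 2.58], [-1.31, 4.45], [0.11, 2.69], [-2.54, 2.54]. Speed limits (rad/s): [2.39, 2.39, 3.01, 3.14, 3.14, 3.14].

## Interface

Orientations are given as a rotation vector (axis times angle).
In Python, from cell import manip gives the robot as it stands.
- The arm moves only by the tool apply_moves, never from a script. Its argument "increments" is a list that holds one entry, the list of rows, each a list of 6 numbers: the shift along the tool's x, y, z in cm, then the turn, a rotation vector about the tool's x, y, z in rad. In form: [[[dx, dy, dz, ax, ay, az], ...]]. A call has 1 to 12 rows; each row is the pose to reach, as a shift and turn from the pose measured when the call began, along the tool's axes at that moment; what a row does not reach only later rows make up. A row lasts 1/8 s, in which the tool goes at most 62.5 mm and 10.7 degrees, less where a joint would pass 70% of its speed; a pose out of reach is approached as far as the arm can. A call with a gripper value outside its range is refused whole. "fingers" is the closure, from -1 (fully open) to 1 (shut), so that 0 is half open, set as the call begins (left out, the last holds). The fingers move at their own pace and stop on an object; "grip_force" is the grip in N (left out, the last holds). Time passes only in rows, so rows that repeat a pose let the fingers close. It gives the time, the measured TCP pose, the force and the opening at its end, in the units of the state.
- manip.read_state(): the state, without advancing time (a new reading comes with each control period).
- manip.grab_frame(name): name is "scene" or "top" or "wrist"; returns the picture (384x512x3 uint8, red, green, blue); there is no depth.
- manip.calibration(name): a dict with "fx", "fy", "cx", "cy" (pixels), "view" (4x4, takes a point from world to camera coordinates); the wrist camera has in their place "hand_eye" (4x4, takes a point from camera to tool coordinates, whose origin is the TCP and whose axes are the tool frame's). Camera axes: x right, y down, z forward; pixel columns grow to the right and rows downward; lengths in m; the calibration is good to about 2 mm. A picture is of the moment at which its call begins: read the wrist's pose just before it. calibration takes no time and is no camera call.
- manip.finish_job(): hands the job in, once; it reports no verdict.
Trained networks look in the newest picture that a camera, given by its name, has taken for a name from the list of things; names that differ only in an ending like _2 or _b are one class to them, and where a whole thing is asked for, a point or a joint stands for the part that bears it (a point fixed in the world has none). Each returns a list of dicts, best first, with "p" (0 to 1); they miss things now and then, are a little off and sometimes report something else, mostly with a low value. They report only what shows in the picture. A call takes as long as a camera call.
- manip.look_for(camera, label): "position" ([x, y, z] in m, in world coordinates, good to about 4 mm: the middle of the surface that is visible of it).
- manip.cut_out(camera, label): "mask" (384x512 bool, what is visible of it).
- manip.place_of(camera, label): "position" ([x, y, z] in m, in world coordinates, good to about 4 mm: a listed point, or the origin of a listed thing).
The state is a dict: "time_s": time; "q": joint angles; "qvel": joint speeds; "joint_efforts": joint torques, N m; "tool_pos": TCP position; "orientation": TCP orientation; "wrist_force": force on the tool from outside, world axes, zero at the start; "moment": the same for the moment, N m; "opening": finger opening in m.
Only numpy, scipy, OpenCV 4.12 (cv2) and the standard library are available. Lean on these libraries where they do the work, as an engineer would, in place of code of your own. Each camera call takes 0.05 s, during which the arm holds its last target.

## Working session

There is one attempt and no reset: what is moved stays moved. The work goes in short steps, Python scripts to look and compute and a tool call to move; the robot and the scene stay as the last step left them, time stands still between calls to the robot, and variables do not carry over. Pictures are saved under pics/ and viewed, and the job is handed in when it is done.

Besides the shell and the picture viewer there is one more tool, called after "Call:" as name(argument=value, ...) on one line, values as JSON. apply_moves: Moves the arm, as the interface text tells. Its arguments: {"type":"object","properties":{"increments":{"type":"array","items":{"type":"array","items":{"type":"array","items":{"type":"number"}}}},"fingers":{"type":"number"},"grip_force":{"type":"number"}},"required":["increments"]}

```bash
mkdir -p pics; ls; python3 - <<'E'
from cell import manip
import cv2
s=manip.read_state(); print(s)
for c in ("scene","top"):
    f=manip.grab_frame(c); cv2.imwrite(f"pics/{c}0.png",f[:,:,::-1])
    k=manip.calibration(c); print(c,k)
for n in ["dial_centre","dial_index","bar_index_end","bar_plain_end","red_dot","set_button_top","speed_control","yellow_dot","blue_dot","white_dot","abrasive_roll","spray_cap","gouge_small","wood_block_1","eraser","chuck_key"]:
    r=manip.place_of("top",n); print(n,[(d["p"],[round(float(v),4) for v in d["position"]]) for d in r[:2]])
print(manip.read_state()["time_s"])
E
```

```text
pics
{'time_s': 0.0, 'q': array([-1.13098603e+00,  4.23827993e-01,  1.63070994e+00,  6.75491780e-06,
        1.08858732e+00, -1.89953136e-02]), 'qvel': array([-0.00064346, -0.00137507,  0.00245899,  0.00058676,  0.00070558,
        0.00026948]), 'joint_efforts': array([ 2.37089705e-03, -5.44622433e+01, -2.73662406e+01,  6.45035505e-02,
        2.27964192e-02, -1.29110340e-04]), 'tool_pos': array([ 0.27659687, -0.55986401,  0.24090186]), 'orientation': array([-2.66767656e+00,  1.65765932e+00,  2.01463617e-03]), 'wrist_force': array([-0.35579855,  0.07626269, -0.23451797]), 'moment': array([-0.02437275,  0.03673944, -0.00099052]), 'opening': 0.08787457905999632}
scene {'fx': 384.414529396362, 'fy': 384.414529396362, 'cx': 262.12588545870847, 'cy': 192.64764870460905, 'view': array([[-0.8162329 , -0.57768787, -0.00636931,  0.48865039],
       [-0.36873179,  0.52941637, -0.76403872,  0.22949704],
       [ 0.44474792, -0.62128498, -0.64513895,  0.72528997],
       [ 0.        ,  0.        ,  0.        ,  1.        ]])}
top {'fx': 447.3223776145818, 'fy': 447.3223776145818, 'cx': 254.88786
[... 537 characters left out ...]
 0.1781, 0.0523]), (0.36, [0.535, 0.2392, 0.0302])]
set_button_top [(0.47, [0.4458, 0.2742, 0.05]), (0.4, [0.5435, 0.18, 0.0489])]
speed_control [(0.58, [0.5032, 0.1705, -0.0003])]
yellow_dot [(0.4, [0.4995, 0.093, 0.0304]), (0.23, [0.5018, 0.1784, 0.052])]
blue_dot [(0.54, [0.4713, 0.2477, 0.0328]), (0.17, [0.7628, -0.1255, -0.0002])]
white_dot [(0.4, [0.5565, 0.1257, 0.0339])]
abrasive_roll [(0.72, [0.7122, 0.3294, -0.0037])]
spray_cap [(0.86, [0.7663, 0.195, 0.0013])]
gouge_small [(0.66, [0.7346, 0.0802, -0.004])]
wood_block_1 [(0.81, [0.7637, -0.1249, -0.0021])]
eraser [(0.68, [0.3728, -0.0158, -0.0016])]
chuck_key [(0.58, [0.5625, -0.1894, -0.0024]), (0.47, [0.5781, 0.1843, 0.031])]
0.9
```

View pics/top0.png

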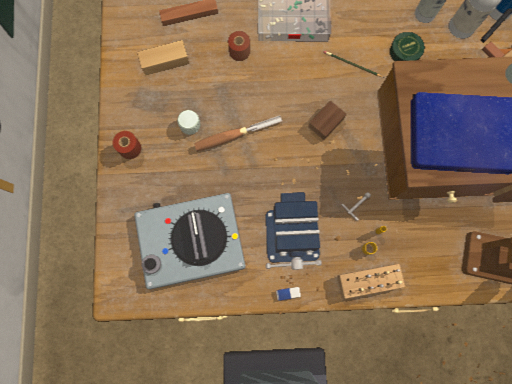

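View pics/scene0.png

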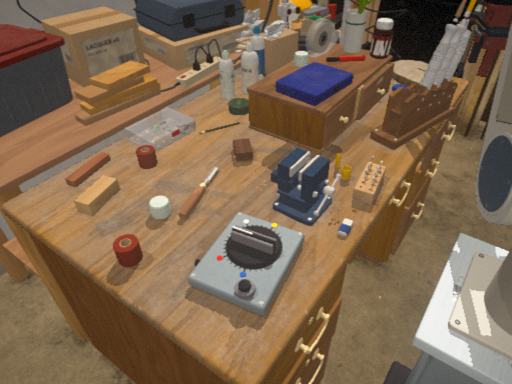

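```bash
python3 - <<'E'
import cv2
f=cv2.imread('pics/top0.png')[120:290,90:270]
cv2.imwrite('pics/top0z.png',cv2.resize(f,None,fx=3.5,fy=3.5,interpolation=cv2.INTER_CUBIC)[:600,:])
E
```

```text
(no output)
```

View pics/top0z.png

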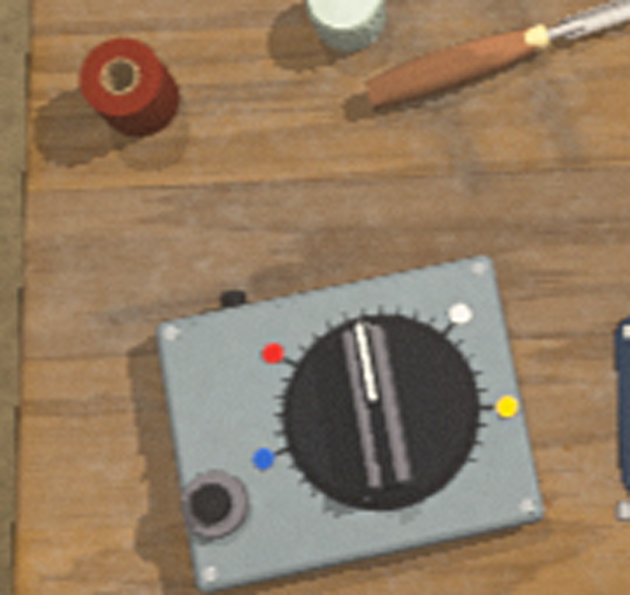

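The top image shows the box with the dial at about (198,237), red at (167,221), blue at (165,251), white at (221,209), yellow at (235,236) and the button at (151,264). The index points up, towards +x. Next I'll measure the dot centroids and fit the pose of the box.

```bash
cat > h.py <<'E'
import numpy as np, cv2
from cell import manip
from scipy.spatial.transform import Rotation as R
def cam(c,st=None):
    k=manip.calibration(c)
    K=np.array([[k['fx'],0,k['cx']],[0,k['fy'],k['cy']],[0,0,1]])
    if c=='wrist':
        T=np.eye(4);T[:3,:3]=R.from_rotvec(st['orientation']).as_matrix();T[:3,3]=st['tool_pos']
        V=np.linalg.inv(T@k['hand_eye'])
    else: V=k['view']
    return K,V
def onplane(K,V,uv,z):
    d=V[:3,:3].T@(np.linalg.inv(K)@np.array([uv[0],uv[1],1.])); o=-V[:3,:3].T@V[:3,3]
    return o+d*(z-o[2])/d[2]
def proj(K,V,P):
    p=K@(V[:3,:3]@np.asarray(P,float)+V[:3,3]); return p[:2]/p[2]
def dots(f,K,V,c0,rad=0.095,z=0.032):
    hsv=cv2.cvtColor(f,cv2.COLOR_RGB2HSV); H,S,Va=[hsv[...,i].astype(int) for i in range(3)]
    m={'red':((H<6)|(H>174))&(S>180)&(Va>120),'yellow':(H>22)&(H<34)&(S>170)&(Va>150),'blue':(H>100)&(H<120)&(S>140)&(Va>100)}
    out={}
    for n,mm in m.items():
        nn,l,st,ce=cv2.connectedComponentsWithStats(mm.astype(np.uint8))
        best=None
        for i in range(1,nn):
            if st[i,4]<8: continue
            P=onplane(K,V,ce[i],z); r=np.hypot(*(P[:2]-c0[:2]))
            if 0.055<r<rad and (best is None or st[i,4]>best[2]): best=(ce[i],P,int(st[i,4]))
        out[n]=best
    return out
ANG={'red':50,'blue':100,'yellow':-100,'white':-50}
def fit(o):
    src=[];dst=[]
    for n,b in o.items():
        if b is None: continue
        a=np.radians(ANG[n]); src.append(.077*np.array([np.cos(a),np.sin(a)])); dst.append(b[1][:2])
    src=np.array(src);dst=np.array(dst); sm,dm=src.mean(0),dst.mean(0)
    A=((src-sm)[:,0]+1j*(src-sm)[:,1]); B=((dst-dm)[:,0]+1j*(dst-dm)[:,1])
    th=np.angle((B*A.conj()).sum()); c,s=np.cos(th),np.sin(th); Rm=np.array([[c,-s],[s,c]])
    t=dm-Rm@sm; res=dst-(src@Rm.T+t)
    return t,th,res
E
python3 - <<'E'
from h import *
for c in("top","scene"):
    f=cv2.imread(f'pics/{c}0.png')[:,:,::-1].copy()
    K,V=cam(c); o=dots(f,K,V,np.array([.5,.178]))
    for n in o: print(c,n,o[n])
    t,th,res=fit(o); print(t,np.degrees(th),(res*1000).round(1))
    u=proj(K,V,[.4458,.2742,.05]);print('btn',u)
for n in ["set_button_top","dial_index","bar_index_end","bar_plain_end","dial_centre","speed_control"]:
    r=manip.place_of("scene",n); print(n,[(d["p"],[round(float(v),4) for v in d["position"]]) for d in r[:2]])
E
```

```text
top red (array([167.52941176, 220.35294118]), array([0.53779894, 0.23806814, 0.032     ]), 17)
top yellow (array([234.3, 235.9]), array([0.49780579, 0.09482577, 0.032     ]), 20)
top blue (array([164.81818182, 250.72727273]), array([0.47247942, 0.24405763, 0.032     ]), 22)
[0.49847374 0.17167036] 9.539275410360284 [[ 0.3  0. ]
 [-0.   0.2]
 [-0.2 -0.2]]
btn [148.65717052 263.44695194]
scene red (array([219.13333333, 257.53333333]), array([0.53728117, 0.24017015, 0.032     ]), 15)
scene yellow (array([273.88235294, 224.58823529]), array([0.49819948, 0.09571261, 0.032     ]), 17)
scene blue (array([242.25, 273.75]), array([0.4727808 , 0.24573566, 0.032     ]), 20)
[0.4986142  0.17320952] 9.764960079349407 [[-0.1  0.4]
 [-0.1 -0.5]
 [ 0.2  0.1]]
btn [244.02518803 284.40249159]
set_button_top [(0.68, [0.4434, 0.276, 0.0469]), (0.68, [0.7674, 0.1928, 0.0031])]
dial_index [(0.89, [0.5731, 0.1818, 0.0306])]
bar_index_end [(0.78, [0.5454, 0.1808, 0.0532])]
bar_plain_end [(0.57, [0.4531, 0.1647, 0.0513]), (0.5, [0.4969, 0.1711, -0.0014])]
dial_centre [(0.84, [0.4969, 0.1735, 0.0539])]
speed_control [(0.81, [0.4992, 0.1715, 0.001])]
```

```bash
cat >> h.py <<'E'
def goal(p,head_deg):
    h=np.radians(head_deg); x=np.array([np.cos(h),np.sin(h),0]); z=np.array([0,0,-1.]); y=np.cross(z,x)
    T=np.eye(4);T[:3,:3]=np.c_[x,y,z];T[:3,3]=p; return T
def cur(st):
    T=np.eye(4);T[:3,:3]=R.from_rotvec(st['orientation']).as_matrix();T[:3,3]=st['tool_pos'];return T
def inc(T0,T):
    d=np.linalg.inv(T0)@T
    return np.r_[d[:3,3]*100,R.from_matrix(d[:3,:3]).as_rotvec()]
E
python3 - <<'E'
from h import *
k=manip.calibration('wrist');print(k)
st=manip.read_state();T0=cur(st)
f=cv2.imread('pics/top0.png')
K,V=cam('top')
g=cv2.cvtColor(f,cv2.COLOR_BGR2GRAY)
print(g[254:274,140:164])
for z in(.04,.045,.05): print(z,onplane(K,V,(151.,263.7),z))
T=goal([.46,.19,.26],9.65); print(inc(T0,T).round(3))
# projected landmarks in the wrist cam at goal
s2=dict(tool_pos=T[:3,3],orientation=R.from_matrix(T[:3,:3]).as_rotvec())
K,V=cam('wrist',s2)
for P in([.4985,.1724,.039],[.5384,.2389,.032],[.445,.272,.045],[.575,.185,.032]): print(proj(K,V,P))
E
```

```text
{'fx': 303.2304174738896, 'fy': 303.2304174738896, 'cx': 251.30896466913674, 'cy': 189.04213830169405, 'hand_eye': array([[ 9.99999737e-01, -6.66815072e-04,  2.86575811e-04,
        -3.53056927e-04],
       [ 5.62105940e-04,  9.61329399e-01,  2.75400565e-01,
        -7.59092408e-02],
       [-4.59134999e-04, -2.75400331e-01,  9.61329520e-01,
        -1.43604232e-01],
       [ 0.00000000e+00,  0.00000000e+00,  0.00000000e+00,
         1.00000000e+00]])}
[[101 125 161 167 166 168 164 166 163 147 136 133 143 141 155 163 167 164
  164 165 164 166 165 164]
 [103 115 151 167 170 163 136 135 145 133 133 133 135 134 135 150 161 163
  166 166 163 162 162 169]
 [ 94 113 146 165 164 152 136 134 136 136 132 137 139 137 137 138 127 128
  149 165 163 163 163 164]
 [ 99 114 141 160 143 133 135 138 134 137 138 136 139 138 136 136 135 124
  125 150 164 159 162 162]
 [104 115 134 136 131 136 138 107  91  81  75  79  85 121 137 139 137 134
  126 127 150 164 163 165]
 [104 105 112 128 135 137 111  77  55  57  52  58  57  72  99 127 140 137
  135 112 141 166 167 163]
 [108 105 113 128 118  85  66  54  57
[... 960 characters left out ...]
152 164 161]
 [ 95  99  95  99  94 104 123 112  95  86 108 117 120 125 132 133 121  95
  108 132 147 156 161 163]
 [103  99 105 107  99 114 130 133 133 134 138 138 136 137 136 120  95 106
  135 144 157 158 165 160]
 [ 98 100 101 102 101  96  94 107 128 136 136 137 131 114  92  94 124 140
  147 156 162 160 159 162]
 [ 93  99  93  99 104 116 104  98 100  95  92  96  94  96 126 141 141 142
  156 160 163 160 157 160]]
0.04 [0.44574952 0.27158627 0.04      ]
0.045 [0.44540794 0.27045596 0.045     ]
0.05 [0.44506636 0.26932565 0.05      ]
[-59.162 -49.657  -1.832   0.     -0.     -1.28 ]
[279.58549802 185.36962934]
[321.82255804 137.09213245]
[250.54980624  95.32075231]
[340.1678053  184.17982422]
```

Call:
apply_moves(increments=[[[-10,-8.4,-0.3,0,0,-0.18],[-20,-16.8,-0.6,0,0,-0.36],[-30,-25.2,-0.9,0,0,-0.54],[-40,-33.6,-1.2,0,0,-0.72],[-50,-42,-1.5,0,0,-0.9],[-59.2,-49.7,-1.8,0,0,-1.08],[-59.2,-49.7,-1.8,0,0,-1.28],[-59.2,-49.7,-1.8,0,0,-1.28],[-59.2,-49.7,-1.8,0,0,-1.28],[-59.2,-49.7,-1.8,0,0,-1.28],[-59.2,-49.7,-1.8,0,0,-1.28],[-59.2,-49.7,-1.8,0,0,-1.28]]], fingers=1, grip_force=10)

```text
time_s: 2.7
tool_pos: [0.455, 0.1703, 0.2595]
orientation: [-3.13, -0.264, -0.002]
wrist_force: [0.8, -1.0, 0.4]
opening: 0.0003
```

```bash
python3 - <<'E'
from h import *
import time
st=manip.read_state(); f=manip.grab_frame('wrist'); cv2.imwrite('pics/w1.png',f[:,:,::-1])
st2=manip.read_state(); print(st['tool_pos'],st2['tool_pos'],np.abs(st['qvel']).max())
K,V=cam('wrist',st); o=dots(f,K,V,np.array([.4985,.1724]))
for n in o: print(n,o[n])
t,th,res=fit(o); print(t,np.degrees(th),(res*1000).round(1))
cv2.imwrite('pics/w1z.png',cv2.resize(f[60:260,190:410,::-1],None,fx=3,fy=3,interpolation=cv2.INTER_CUBIC))
E
```

```text
[0.45501639 0.17032269 0.25953568] [0.4571651  0.17626563 0.2601527 ] 0.9228678782444018
red (array([329.5  , 117.375]), array([0.5378782 , 0.24347597, 0.032     ]), 24)
yellow (array([274.36363636, 222.88636364]), array([0.49841714, 0.09959068, 0.032     ]), 44)
blue (array([277.58695652, 103.23913043]), array([0.47371204, 0.24906185, 0.032     ]), 46)
[0.49912396 0.17672748] 9.564640440135072 [[-0.3  0.4]
 [-0.1 -0.1]
 [ 0.4 -0.2]]
```

View pics/w1.png

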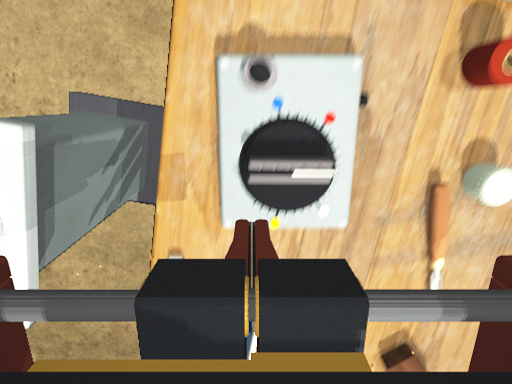

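View pics/w1z.png

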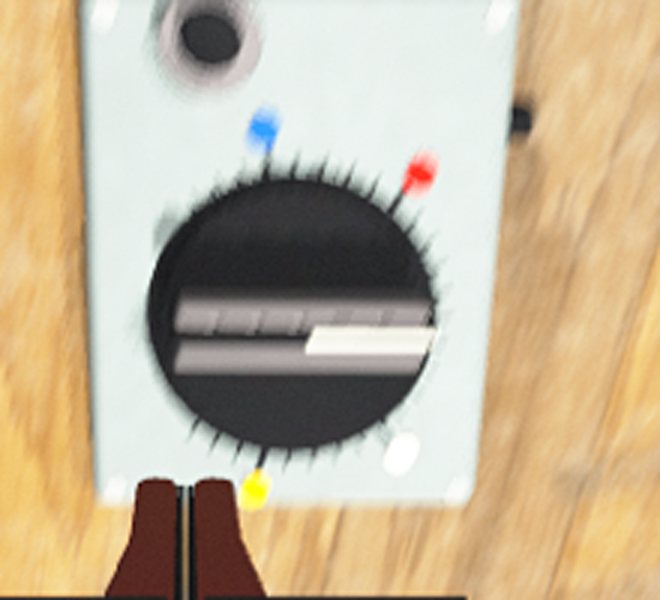

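The wrist picture shows the box, but it was taken while the arm was still moving, so it is blurred. The dial is at about (287,165). I'll take it again with the arm at rest.

```bash
cat >> h.py <<'E'
def warp(f,K,V,c,yaw,z,ppm=4000,half=.09):
    n=int(2*half*ppm); cs,sn=np.cos(yaw),np.sin(yaw)
    src=[];dst=[]
    for a,b in((-1,-1),(1,-1),(1,1),(-1,1)):
        x,y=a*half,b*half
        P=[c[0]+cs*x-sn*y,c[1]+sn*x+cs*y,z]; src.append(proj(K,V,P)); dst.append([(half-y)*ppm,(half-x)*ppm])
    M=cv2.getPerspectiveTransform(np.float32(src),np.float32(dst))
    return cv2.warpPerspective(f,M,(n,n),flags=cv2.INTER_CUBIC)
E
python3 - <<'E'
from h import *
for i in range(6):
    f=manip.grab_frame('wrist')
st=manip.read_state(); f=manip.grab_frame('wrist'); cv2.imwrite('pics/w2.png',f[:,:,::-1])
print(st['tool_pos'],np.abs(st['qvel']).max(),st['time_s'])
K,V=cam('wrist',st); o=dots(f,K,V,np.array([.4985,.1724]))
for n in o: print(n,o[n])
t,th,res=fit(o); print(t,np.degrees(th),(res*1000).round(1))
w=warp(f,K,V,t,th,.039,ppm=3300); cv2.imwrite('pics/w2w.png',w[:,:,::-1])
for n in ["set_button_top","dial_index","bar_index_end","bar_plain_end","dial_centre"]:
    r=manip.place_of("wrist",n); print(n,[(d["p"],[round(float(v),4) for v in d["position"]]) for d in r[:2]])
E
```

```text
[0.45431313 0.16691207 0.25898084] 0.013331428679729296 3.05
red (array([329.85526316, 117.69736842]), array([0.53724405, 0.23950878, 0.032     ]), 76)
yellow (array([274.6984127 , 222.93650794]), array([0.49758877, 0.09621048, 0.032     ]), 63)
blue (array([277.46987952, 102.92771084]), array([0.47251324, 0.24580714, 0.032     ]), 83)
[0.49821948 0.173197  ] 9.516421992118902 [[-0. -0.]
 [ 0.  0.]
 [ 0.  0.]]
set_button_top [(0.94, [0.4482, 0.2728, 0.0474])]
dial_index []
bar_index_end [(0.83, [0.5443, 0.1818, 0.0569]), (0.65, [0.738, 0.0775, 0.0039])]
bar_plain_end [(0.63, [0.4501, 0.1673, 0.0509])]
dial_centre [(0.93, [0.5017, 0.1683, 0.0537])]
```

View pics/w2w.png

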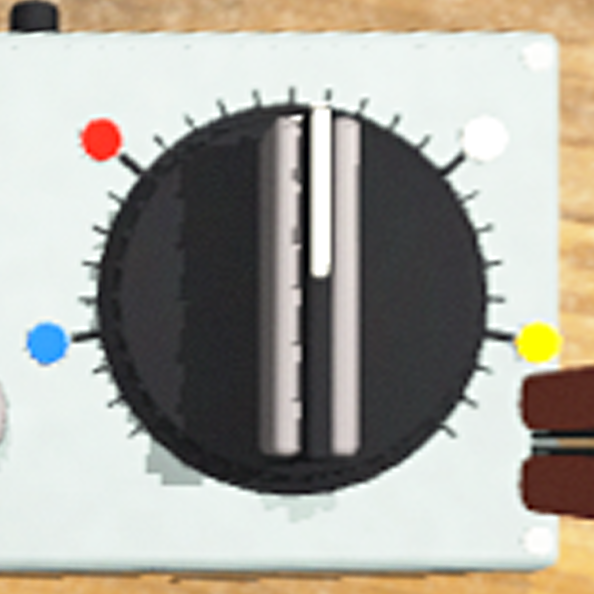

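View pics/w2.png

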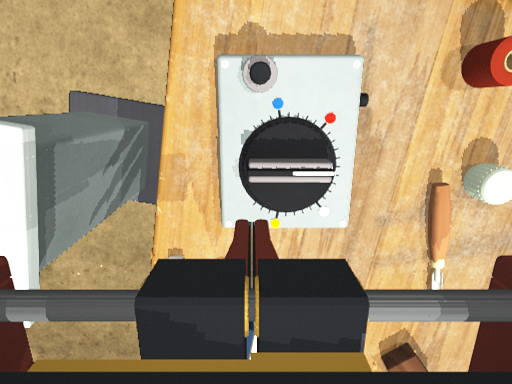

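```bash
cat >> h.py <<'E'
C=np.array([.4983,.1731]); YAW=9.55
def bartool(dial_deg,u,v,z,hoff=0):
    h=np.radians(YAW+dial_deg); p=C+np.array([np.cos(h)*u-np.sin(h)*v,np.sin(h)*u+np.cos(h)*v])
    return goal([p[0],p[1],z],YAW+dial_deg+hoff)
E
python3 - <<'E'
from h import *
T0=cur(manip.read_state())
for g in((0,.036,-.042,.13),(0,.036,-.042,.063),(0,.036,-.025,.063)): print(inc(T0,bartool(*g)).round(3))
E
```

```text
[ 7.985  4.353 12.926  0.    -0.     0.   ]
[ 7.984  4.352 19.626  0.    -0.     0.   ]
[ 7.984  2.652 19.626  0.    -0.     0.   ]
```

Call:
apply_moves(increments=[[[4,2.2,5,0,0,0],[8,4.35,10,0,0,0],[8,4.35,14,0,0,0],[8,4.35,17,0,0,0],[8,4.35,19,0,0,0],[8,4.35,19.6,0,0,0],[8,4.35,19.6,0,0,0],[8,3.5,19.6,0,0,0],[8,3.0,19.6,0,0,0],[8,2.8,19.6,0,0,0],[8,2.65,19.6,0,0,0],[8,2.65,19.6,0,0,0]]])

```text
time_s: 4.85
tool_pos: [0.5381, 0.1546, 0.0634]
orientation: [-3.131, -0.262, -0.0]
wrist_force: [-0.2, 0.5, -0.4]
opening: 0.0005
```

```bash
python3 - <<'E'
from h import *
st=manip.read_state(); f=manip.grab_frame('wrist'); cv2.imwrite('pics/w3.png',f[:,:,::-1]); print(st['tool_pos'],st['wrist_force'],st['orientation'])
f=manip.grab_frame('scene'); cv2.imwrite('pics/s3.png',cv2.resize(f[180:320,170:330,::-1],None,fx=3.7,fy=3.7,interpolation=cv2.INTER_CUBIC))
T0=cur(manip.read_state())
for d in range(0,51,5): print(d,inc(T0,bartool(d,.036,-.0225,.063)).round(3))
E
```

```text
[0.53812901 0.15457643 0.06335604] [-0.2155449   0.46655495 -0.35366768] [-3.13061750e+00 -2.61858958e-01 -4.86794161e-04]
0 [-0.016 -0.254  0.026 -0.    -0.    -0.   ]
5 [ 0.166 -0.576  0.026 -0.    -0.    -0.087]
10 [ 0.32  -0.913  0.026  0.    -0.    -0.175]
15 [ 0.443 -1.262  0.027  0.    -0.    -0.262]
20 [ 0.536 -1.621  0.027  0.    -0.    -0.349]
25 [ 0.597 -1.986  0.027  0.    -0.    -0.436]
30 [ 0.626 -2.355  0.027  0.    -0.    -0.524]
35 [ 0.623 -2.726  0.027  0.    -0.    -0.611]
40 [ 0.588 -3.094  0.027  0.    -0.    -0.698]
45 [ 0.52  -3.458  0.027  0.    -0.    -0.785]
50 [ 0.421 -3.815  0.027  0.    -0.    -0.873]
```

View pics/w3.png

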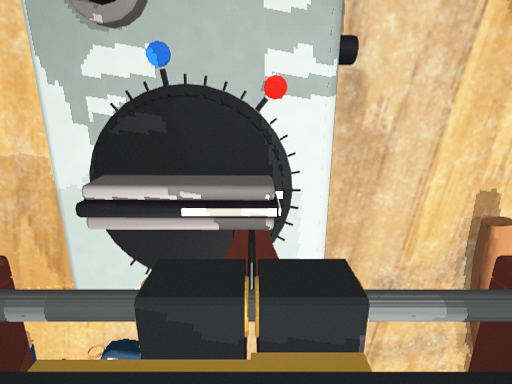

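View pics/s3.png

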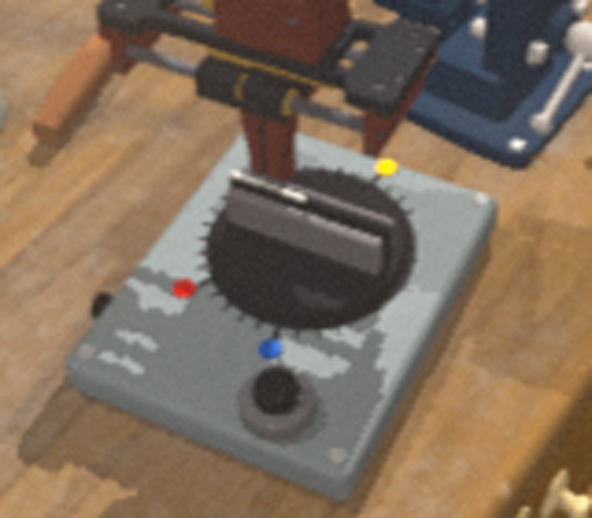

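The fingertip stands just outside the bar's right side, near the index end. Next I push along the arc to about 40°.

Call:
apply_moves(increments=[[[0,-0.25,0,0,0,0],[0.17,-0.58,0,0,0,-0.087],[0.32,-0.91,0,0,0,-0.175],[0.44,-1.26,0,0,0,-0.262],[0.54,-1.62,0,0,0,-0.349],[0.6,-1.99,0,0,0,-0.436],[0.63,-2.35,0,0,0,-0.524],[0.62,-2.73,0,0,0,-0.611],[0.6,-2.95,0,0,0,-0.66],[0.59,-3.09,0,0,0,-0.698],[0.59,-3.09,0,0,0,-0.698]]])

```text
time_s: 6.32
tool_pos: [0.5392, 0.1858, 0.0633]
orientation: [2.852, 1.316, 0.001]
wrist_force: [3.4, -3.1, -2.1]
opening: 0.0001
```

```bash
python3 - <<'E'
from h import *
st=manip.read_state(); f=manip.grab_frame('wrist'); cv2.imwrite('pics/w4.png',f[:,:,::-1]); print(st['time_s'],st['tool_pos'],st['wrist_force'],st['moment'],np.abs(st['qvel']).max())
K,V=cam('wrist',st)
w=warp(f,K,V,C,np.radians(YAW),.032,ppm=3300); cv2.imwrite('pics/w4w.png',w[:,:,::-1])
r=manip.place_of('wrist','dial_index');print(r[:1])
r=manip.place_of('wrist','bar_index_end');print(r[:1])
E
```

```text
6.325 [0.5392076  0.18577936 0.06327008] [ 3.36375446 -3.05691488 -2.06244805] [-0.46837975 -0.7329049   0.06585981] 0.015662723458372146
[]
[{'position': [0.5295, 0.2145, 0.0555], 'p': 0.9}]
```

View pics/w4.png

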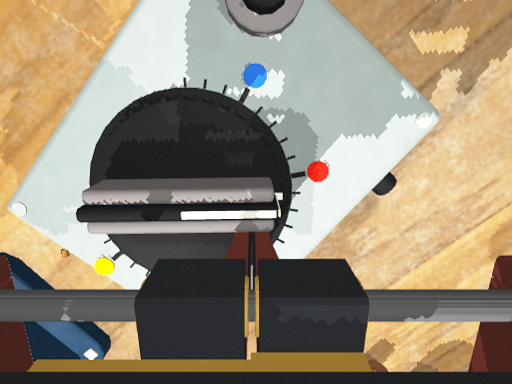

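View pics/w4w.png

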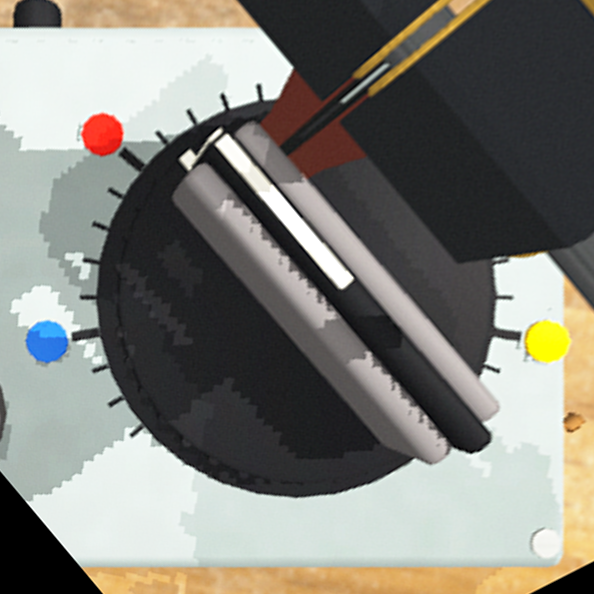

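```bash
cat >> h.py <<'E'
def dialang(f,K,V,guess):
    # white line on ridge, z=.068: rectify on that plane in the guessed bar frame, fit edges
    n=warp(f,K,V,C,np.radians(YAW+guess),.068,ppm=8000,half=.06)
    hsv=cv2.cvtColor(n,cv2.COLOR_RGB2HSV); m=((hsv[...,2]>200)&(hsv[...,1]<50)).astype(np.uint8)
    c=n.shape[0]//2
    w=int(.008*8000); m2=np.zeros_like(m); m2[:c+40,c-w:c+w]=m[:c+40,c-w:c+w]
    k,l,st,ce=cv2.connectedComponentsWithStats(m2); i=1+np.argmax(st[1:,4]); mm=l==i
    ys,xs=np.nonzero(mm); rows=np.unique(ys); rows=rows[(rows>rows.min()+40)&(rows<rows.max()-25)]
    L=np.array([xs[ys==r].min() for r in rows]);Rr=np.array([xs[ys==r].max() for r in rows])
    out=[]
    for e in (L,Rr,(L+Rr)/2):
        p=np.polyfit(rows,e,1); out.append(guess+np.degrees(np.arctan(p[0]))) # x right=-y; row down=-x
    u=c-((L+Rr)/2).mean()
    return out,u/8,(rows.min(),rows.max(),(Rr-L).mean()),n
E
python3 - <<'E'
from h import *
st=manip.read_state(); f=cv2.imread('pics/w4.png')[:,:,::-1].copy(); K,V=cam('wrist',st)
o=dots(f,K,V,C); 
for n in o: print(n,o[n])
t,th,res=fit(o); print(t,np.degrees(th),(res*1000).round(1))
a=dialang(f,K,V,40); print(a[:3]); cv2.imwrite('pics/d4.png',cv2.resize(a[3][:,:,::-1],(600,600)))
R0=cur(st)[:3,0]; print('heading-YAW',np.degrees(np.arctan2(R0[1],R0[0]))-YAW)
for d in (40,44,46,48,50): print(d,inc(cur(st),bartool(d,.036,-.0222,.063)).round(3))
E
```

```text
red (array([317.47839506, 171.0154321 ]), array([0.53704987, 0.23959294, 0.032     ]), 324)
yellow (array([103.8597786, 266.099631 ]), array([0.49749075, 0.09648265, 0.032     ]), 271)
blue (array([254.53456221,  75.10599078]), array([0.47241734, 0.24577802, 0.032     ]), 434)
[0.49809861 0.17330433] 9.54001329323345 [[-0.1 -0.1]
 [ 0.   0.2]
 [ 0.1 -0.1]]
([np.float64(40.35515580941183), np.float64(41.11484858704299), np.float64(40.73503450517489)], np.float64(0.1459016393442596), (np.int64(133), np.int64(437), np.float64(29.99344262295082)))
heading-YAW 39.95021784326072
40 [-0.019 -0.063  0.028  0.001 -0.001 -0.001]
44 [ 0.127 -0.32   0.028  0.001 -0.001 -0.071]
46 [ 0.193 -0.452  0.027  0.001 -0.001 -0.106]
48 [ 0.254 -0.586  0.027  0.001 -0.001 -0.14 ]
50 [ 0.311 -0.722  0.027  0.001 -0.001 -0.175]
```

View pics/d4.png

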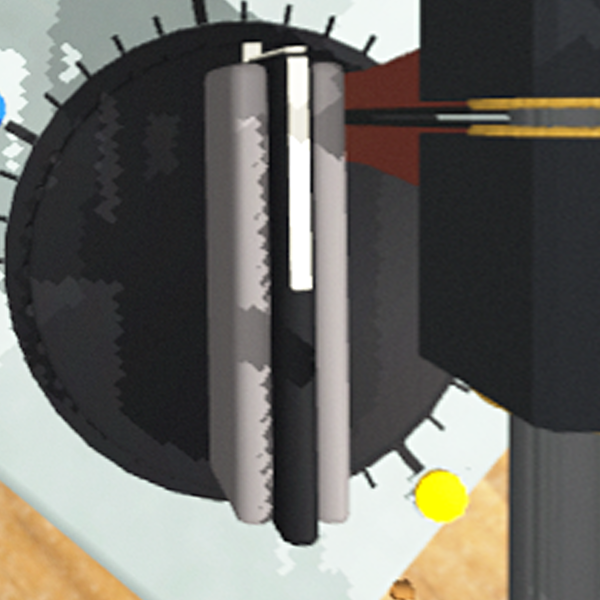

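Call:
apply_moves(increments=[[[0.06,-0.12,0,0,0,-0.03],[0.13,-0.26,0,0,0,-0.07],[0.2,-0.39,0,0,0,-0.105],[0.26,-0.53,0,0,0,-0.14],[0.26,-0.53,0,0,0,-0.14],[0.26,-0.53,0,0,0,-0.14]]])

```text
time_s: 7.22
tool_pos: [0.5368, 0.1915, 0.0633]
orientation: [2.754, 1.511, 0.002]
wrist_force: [3.8, -0.9, -2.5]
opening: 0.0003
```

```bash
python3 - <<'E'
from h import *
st=manip.read_state(); f=manip.grab_frame('wrist'); cv2.imwrite('pics/w5.png',f[:,:,::-1]); print(st['time_s'],st['tool_pos'],st['wrist_force'],np.abs(st['qvel']).max())
K,V=cam('wrist',st); o=dots(f,K,V,C); t,th,res=fit(o); print(t,np.degrees(th),(res*1000).round(1))
for g in(47,48,49):
    a=dialang(f,K,V,g); print(a[:3])
R0=cur(st)[:3,0]; print('heading-YAW',np.degrees(np.arctan2(R0[1],R0[0]))-YAW)
w=warp(f,K,V,t,th,.039,ppm=3300); cv2.imwrite('pics/w5w.png',w[:,:,::-1])
cv2.imwrite('pics/w5z.png',cv2.resize(f[120:270,180:380,::-1],None,fx=4,fy=4,interpolation=cv2.INTER_CUBIC))
# predicted pixels of rim mark/index for angles
for d in(47,48,49,50):
    A=th+np.radians(d); print(d,[proj(K,V,[t[0]+r*np.cos(A),t[1]+r*np.sin(A),z]).round(1) for r,z in((.0,.068),(.048,.068),(.055,.039),(.077,.031))])
E
```

```text
7.225 [0.5368419  0.19146801 0.0633269 ] [ 3.75959242 -0.9371083  -2.49844937] 0.001302827493490373
[0.4981546  0.17321567] 9.542046697912527 [[-0.1 -0.1]
 [ 0.   0.1]
 [ 0.1 -0. ]]
([np.float64(49.0710947237707), np.float64(49.692729374798866), np.float64(49.38198218669181)], np.float64(0.6504934210526301), (np.int64(133), np.int64(436), np.float64(30.138157894736842)))
([np.float64(49.04315795854981), np.float64(49.63820666294694), np.float64(49.34071846944201)], np.float64(0.2199835526315823), (np.int64(133), np.int64(436), np.float64(30.394736842105264)))
([np.float64(49.0301944435976), np.float64(49.67440034419905), np.float64(49.35230852833358)], np.float64(-0.20245901639344055), (np.int64(133), np.int64(437), np.float64(30.295081967213115)))
heading-YAW 47.958190961327375
47 [array([176.4, 214.6]), array([274.6, 216. ]), array([282.9, 198.1]), array([317.7, 194.6])]
48 [array([176.4, 214.6]), array([274.6, 214.4]), array([282.9, 196.6]), array([317.9, 192.5])]
49 [array([176.4, 214.6]), array([274.6, 212.8]), array([283., 195.]), array([318. , 190.4])]
50 [array([176.4, 214.6]), array([274.6, 211.2]), array([283. , 193.4]), array([318.1, 188.3])]
```

View pics/w5z.png

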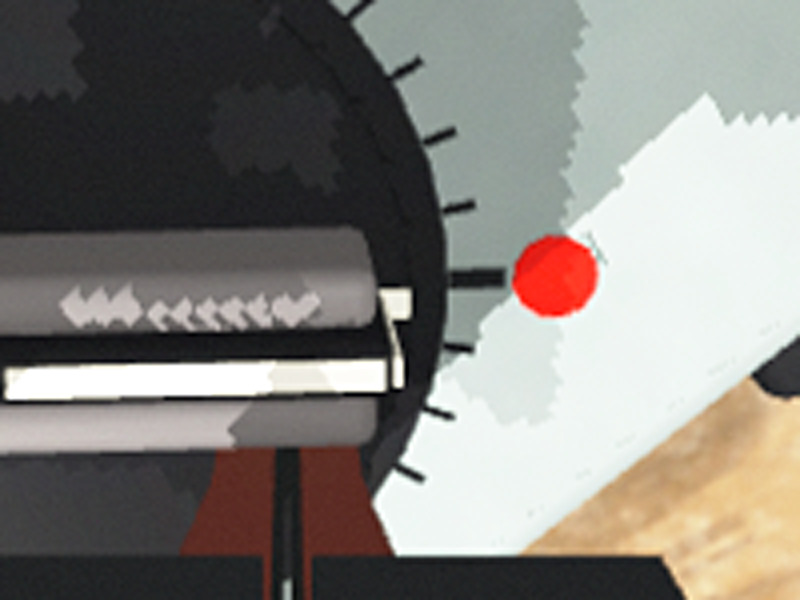

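View pics/w5w.png

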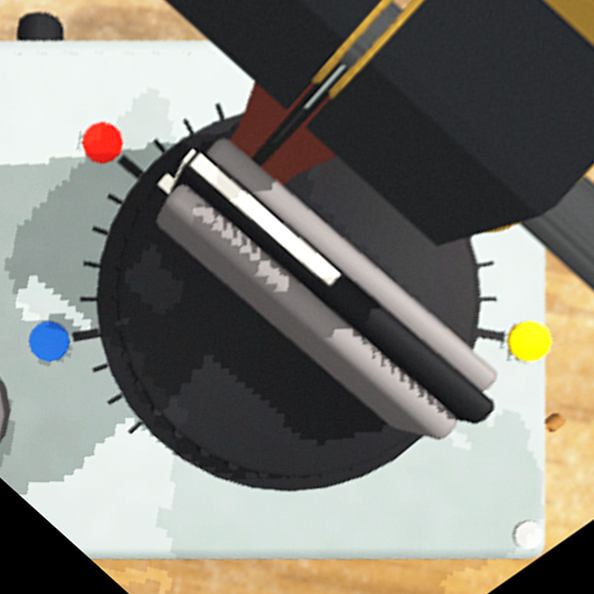

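Call:
apply_moves(increments=[[[0.015,-0.035,0,0,0,-0.009],[0.03,-0.07,0,0,0,-0.018],[0.03,-0.07,0,0,0,-0.018],[0.03,-0.07,0,0,0,-0.018]]])

```text
time_s: 7.78
tool_pos: [0.5365, 0.1921, 0.0634]
orientation: [2.74, 1.536, 0.002]
wrist_force: [4.9, -1.7, -3.1]
opening: 0.0006
```

```bash
cat > m.py <<'E'
from h import *
def meas(tag,guess,cams=('wrist',)):
    for c in cams:
        st=manip.read_state(); f=manip.grab_frame(c); cv2.imwrite(f'pics/{tag}{c}.png',f[:,:,::-1]); print(c,st['time_s'],st['tool_pos'].round(4),st['wrist_force'].round(1),np.abs(st['qvel']).max().round(4))
        K,V=cam(c,st); o=dots(f,K,V,C); t,th,res=fit(o); print(t,np.degrees(th).round(2),(res*1000).round(1).tolist())
        w=warp(f,K,V,t,th+np.radians(guess),.039,ppm=6000,half=.09)[0:600,240:840]
        cv2.imwrite(f'pics/{tag}{c}r.png',w[:,:,::-1])
        try:
            a=dialang(f,K,V,guess); print('ridge',[round(float(x),2) for x in a[0]],a[1:3])
        except Exception as e: print(e)
E
python3 - <<'E'
from m import *
meas('a',50)
E
```

```text
wrist 7.775 [0.5365 0.1921 0.0634] [ 4.9 -1.7 -3.1] 0.0016
[0.49814755 0.1732128 ] 9.54 [[-0.1, -0.0], [0.0, 0.1], [0.1, -0.0]]
ridge [49.76, 50.52, 50.14] (np.float64(-0.25), (np.int64(132), np.int64(435), np.float64(30.30921052631579)))
```

View pics/awristr.png

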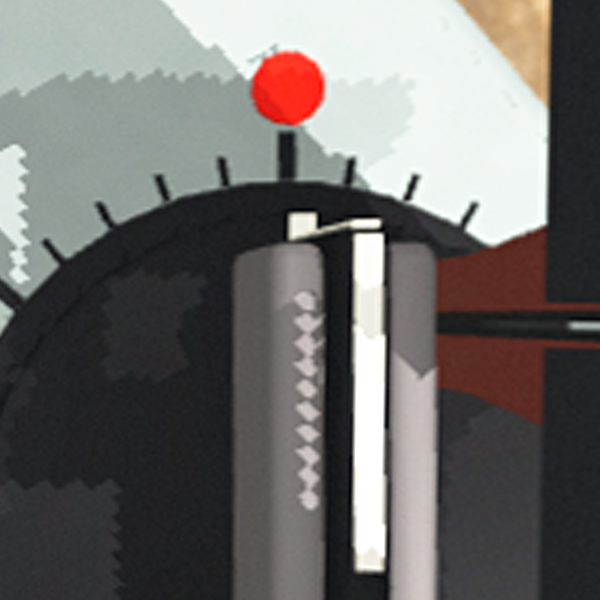

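Call:
apply_moves(increments=[[[0,0.5,0,0,0,0],[0,1.5,0,0,0,0],[0,3,-2,0,0,0],[0.5,4.5,-6,0,0,0],[1,5.4,-9,0,0,0],[1,5.4,-9,0,0,0],[1,5.4,-9,0,0,0],[1,5.4,-9,0,0,0]]])

```text
time_s: 8.82
tool_pos: [0.5863, 0.1721, 0.1518]
orientation: [-2.74, -1.536, 0.003]
wrist_force: [0.6, -0.1, 0.4]
opening: 0.0005
```

```bash
python3 - <<'E'
from m import *
meas('b',50,('wrist','top','scene'))
E
```

```text
wrist 8.825 [0.5863 0.1721 0.1518] [ 0.6 -0.1  0.4] 0.0048
[0.49831176 0.17322605] 9.54 [[-0.0, 0.0], [-0.0, 0.1], [0.0, -0.1]]
ridge [49.97, 49.91, 49.94] (np.float64(0.021316225165563196), (np.int64(134), np.int64(435), np.float64(30.837748344370862)))
top 8.875 [0.5865 0.1722 0.1519] [ 0.   0.7 -0.5] 0.0059h.py:36: RuntimeWarning: Mean of empty slice.
  src=np.array(src);dst=np.array(dst); sm,dm=src.mean(0),dst.mean(0)
  ret = ret.dtype.type(ret / rcount)
Traceback (most recent call last):
  File "m.py", line 5, in meas
    K,V=cam(c,st); o=dots(f,K,V,C); t,th,res=fit(o); print(t,np.degrees(th).round(2),(res*1000).round(1).tolist())
                                             ~~~^^^
  File "h.py", line 37, in fit
    A=((src-sm)[:,0]+1j*(src-sm)[:,1]); B=((dst-dm)[:,0]+1j*(dst-dm)[:,1])
       ~~~~~~~~^^^^^
IndexError: too many indices for array: array is 1-dimensional, but 2 were indexed
```

View pics/bwristr.png

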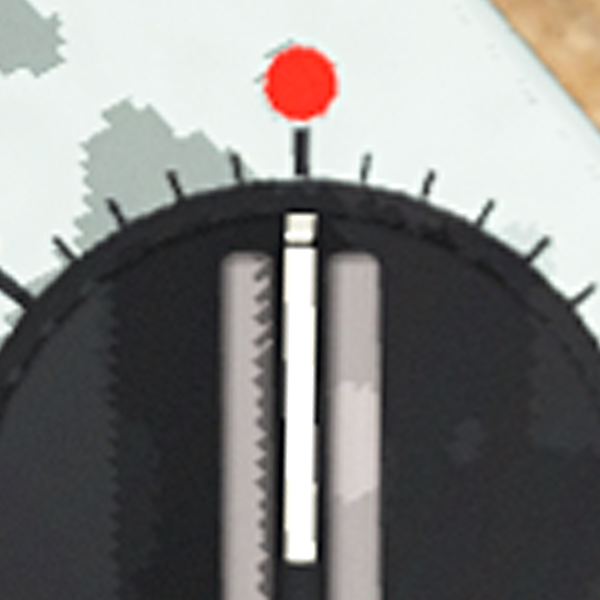

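View pics/bwrist.png

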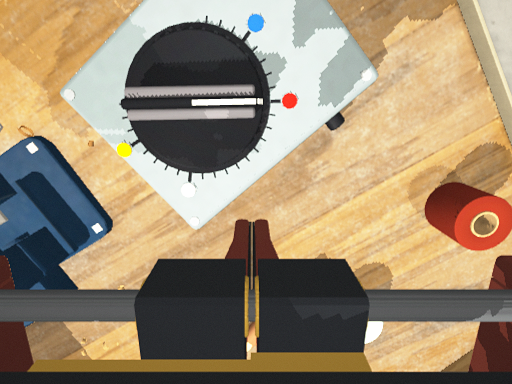

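```bash
python3 - <<'E'
from h import *
def blob(fn,roi,thr,K,V):
    g=cv2.cvtColor(cv2.imread(fn),cv2.COLOR_BGR2GRAY); x0,y0,x1,y1=roi
    m=(g[y0:y1,x0:x1]<thr).astype(np.uint8); n,l,s,c=cv2.connectedComponentsWithStats(m)
    i=1+np.argmax(s[1:,4]); print(fn,c[i]+[x0,y0],s[i]); return c[i]+[x0,y0]
T=goal([.45431313,.16691207,.25898084],9.65); s2=dict(tool_pos=T[:3,3],orientation=np.array([-3.13, -0.264, -0.002]))
Kw,Vw=cam('wrist',s2); Kt,Vt=cam('top'); Ks,Vs=cam('scene')
bw=blob('pics/w2.png',(244,55,276,90),75,Kw,Vw); bt=blob('pics/top0.png',(143,257,160,271),75,Kt,Vt); bs=blob('pics/scene0.png',(234,277,254,296),60,Ks,Vs)
for z in(.038,.042,.046,.05): print(z,*[onplane(K,V,b,z)[:2].round(4) for K,V,b in((Kw,Vw,bw),(Kt,Vt,bt),(Ks,Vs,bs))])
z=cv2.imread('pics/w2.png')[40:110,225:295]; a=cv2.resize(z,None,fx=5,fy=5,interpolation=cv2.INTER_CUBIC)
z=cv2.imread('pics/scene0.png')[260:310,214:284]; b=cv2.resize(z,(350,250),interpolation=cv2.INTER_CUBIC)
b=cv2.copyMakeBorder(b,0,100,0,0,cv2.BORDER_CONSTANT); cv2.imwrite('pics/btn.png',np.hstack([a,b]))
E
```

```text
pics/w2.png [259.50819672  72.40710383] [  6   7  21  22 366]
pics/top0.png [149.87755102 263.7244898 ] [ 2  2 11 11 98]
pics/scene0.png [243.49122807 287.77192982] [ 5  6 11  9 57]
0.038 [0.4462 0.2747] [0.4459 0.2744] [0.4477 0.2741]
0.042 [0.4462 0.2743] [0.4457 0.2735] [0.4458 0.2764]
0.046 [0.4461 0.2739] [0.4454 0.2726] [0.4439 0.2786]
0.05 [0.4461 0.2736] [0.4451 0.2717] [0.442  0.2808]
```

View pics/btn.png

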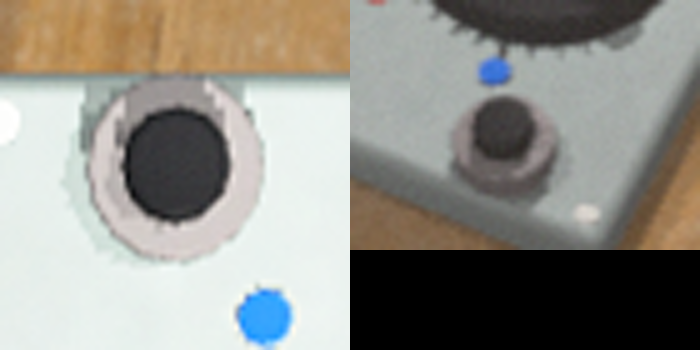

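```bash
python3 - <<'E'
from h import *
st=manip.read_state();T0=cur(st);R0=T0[:3,0];hd=np.degrees(np.arctan2(R0[1],R0[0]));print(hd,st['time_s'])
for z in(.15,.085): print(inc(T0,goal([.446,.274,z],hd)).round(3))
E
```

```text
58.5439825237714 8.925
[ 1.3360e+00 -1.7315e+01  2.3300e-01 -1.0000e-03  1.0000e-03 -0.0000e+00]
[ 1.3400e+00 -1.7308e+01  6.7330e+00 -1.0000e-03  1.0000e-03 -0.0000e+00]
```

Call:
apply_moves(increments=[[[0.5,-4,0,0,0,0],[1,-9,0,0,0,0],[1.3,-14,0,0,0,0],[1.34,-17.3,0,0,0,0],[1.34,-17.3,2,0,0,0],[1.34,-17.3,5,0,0,0],[1.34,-17.3,6.5,0,0,0],[1.34,-17.3,6.73,0,0,0],[1.34,-17.3,6.73,0,0,0]]])

```text
time_s: 10.05
tool_pos: [0.4464, 0.274, 0.0853]
orientation: [-2.74, -1.536, 0.001]
wrist_force: [-0.1, 0.3, -0.3]
opening: 0.0007
```

```bash
python3 - <<'E'
from h import *
st=manip.read_state();print(st['time_s'],st['tool_pos'],st['wrist_force'],st['moment'])
f=manip.grab_frame('scene');cv2.imwrite('pics/s6.png',cv2.resize(f[200:320,170:320,::-1],None,fx=4,fy=4,interpolation=cv2.INTER_CUBIC))
f=manip.grab_frame('wrist');cv2.imwrite('pics/w6.png',f[:,:,::-1])
print(inc(cur(st),goal([.446,.274,.07],58.54)).round(3))
E
```

```text
10.05 [0.44639238 0.27401827 0.08527748] [-0.12969552  0.29677084 -0.27036133] [ 0.04454505 -0.10630583 -0.00567968]
[-2.100e-02 -3.100e-02  1.528e+00 -1.000e-03  0.000e+00 -0.000e+00]
```

View pics/s6.png

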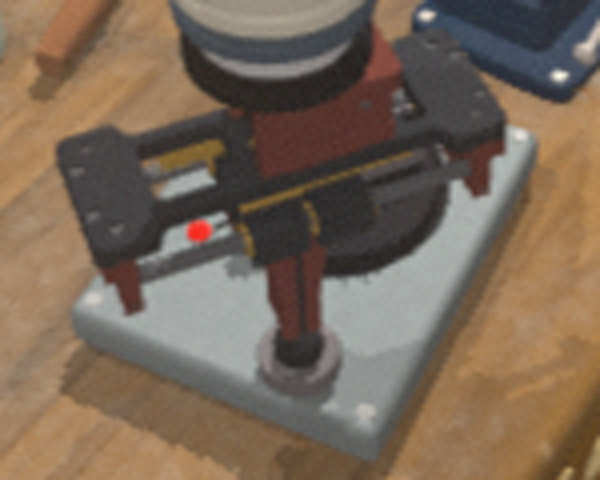

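View pics/w6.png

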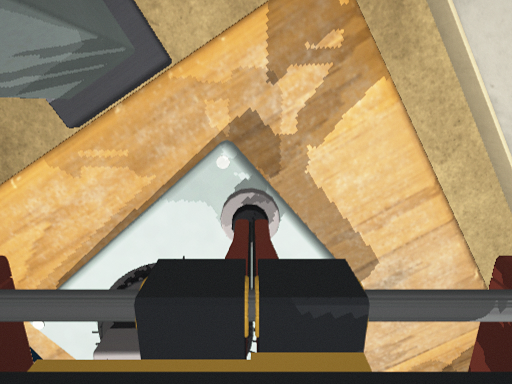

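The tip is over the button. Next I lower it in steps and check the force after each.

Call:
apply_moves(increments=[[[0,0,0.8,0,0,0],[0,0,1.3,0,0,0],[0,0,1.6,0,0,0],[0,0,1.8,0,0,0],[0,0,1.8,0,0,0]]])

```text
time_s: 10.78
tool_pos: [0.4466, 0.2741, 0.0677]
orientation: [-2.74, -1.536, 0.0]
wrist_force: [-1.4, -1.8, 3.1]
opening: 0.0003
```

Call:
apply_moves(increments=[[[0,0,0.1,0,0,0],[0,0,0.2,0,0,0],[0,0,0.2,0,0,0]]])

```text
time_s: 11.15
tool_pos: [0.4466, 0.2741, 0.0658]
orientation: [-2.74, -1.536, 0.0]
wrist_force: [-1.0, -1.0, 4.7]
opening: 0.0007
```

Call:
apply_moves(increments=[[[0,0,0.1,0,0,0],[0,0,0.2,0,0,0],[0,0,0.2,0,0,0]]])

```text
time_s: 11.52
tool_pos: [0.4467, 0.2742, 0.065]
orientation: [-2.74, -1.536, -0.0]
wrist_force: [-5.0, -2.7, 19.8]
opening: 0.0005
```

```bash
python3 - <<'E'
from h import *
st=manip.read_state();print(st['time_s'],st['tool_pos'],st['wrist_force'],st['moment'])
f=manip.grab_frame('scene');a=cv2.resize(f[260:320,205:280,::-1],None,fx=5,fy=5,interpolation=cv2.INTER_CUBIC)
f=manip.grab_frame('wrist');b=cv2.resize(f[160:260,200:310,::-1],(375,300),interpolation=cv2.INTER_CUBIC)
cv2.imwrite('pics/p7.png',np.hstack([a,b]))
E
```

```text
11.525 [0.44670226 0.27417356 0.06504347] [-4.99462657 -2.73507264 19.76656035] [-0.57716179  0.65052862 -0.00302923]
```

View pics/p7.png

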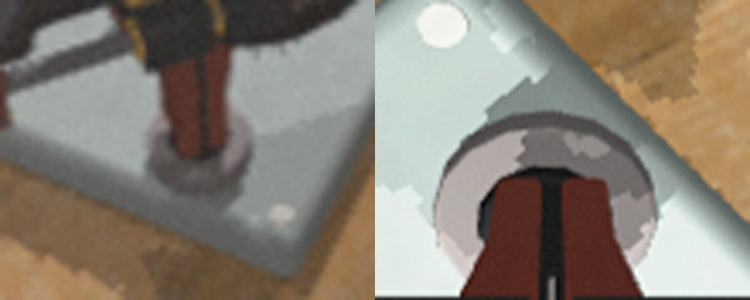

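Call:
apply_moves(increments=[[[0,0,-0.15,0,0,0],[0,0,-0.3,0,0,0],[0,0,-0.3,0,0,0]]])

```text
time_s: 12.0
tool_pos: [0.4466, 0.2741, 0.068]
orientation: [-2.74, -1.536, -0.0]
wrist_force: [-0.9, -0.5, 2.6]
opening: 0.0002
```

Call:
apply_moves(increments=[[[0,0,-0.1,0,0,0],[0,0,-0.2,0,0,0],[0,0,-0.2,0,0,0]]])

```text
time_s: 12.38
tool_pos: [0.4466, 0.2741, 0.0699]
orientation: [-2.74, -1.536, -0.0]
wrist_force: [-0.8, -0.4, 2.2]
opening: 0.0007
```

Call:
apply_moves(increments=[[[0,0,-0.1,0,0,0],[0,0,-0.15,0,0,0],[0,0,-0.15,0,0,0]]])

```text
time_s: 12.75
tool_pos: [0.4467, 0.2742, 0.0714]
orientation: [-2.74, -1.536, -0.0]
wrist_force: [-0.1, -0.6, 0.6]
opening: 0.0005
```

Call:
apply_moves(increments=[[[0,0,-0.8,0,0,0],[0,0,-1.5,0,0,0],[0,0,-1.5,0,0,0],[0,0,-1.5,0,0,0]]])

```text
time_s: 13.25
tool_pos: [0.4467, 0.2742, 0.0866]
orientation: [-2.74, -1.536, -0.001]
wrist_force: [0.1, -0.2, 0.7]
opening: 0.0001
```

```bash
python3 - <<'E'
from h import *
st=manip.read_state();print(st['time_s'],st['tool_pos'],st['wrist_force'],st['moment'],np.abs(st['qvel']).max())
f=manip.grab_frame('wrist');cv2.imwrite('pics/w8.png',f[:,:,::-1])
K,V=cam('wrist',st)
b=cv2.resize(f[160:260,190:310,::-1],None,fx=5,fy=5,interpolation=cv2.INTER_CUBIC)
cv2.imwrite('pics/p8.png',b)
for z in(.046,.050,.052): print(z,proj(K,V,[.446,.274,z]))
E
```

```text
13.25 [0.44672526 0.27423101 0.08657753] [ 0.0761166  -0.16641187  0.65993563] [ 0.02991386 -0.09138214 -0.01221943] 0.008269937276308174
0.046 [249.69640052 221.80761251]
0.05 [249.67174419 224.18632195]
0.052 [249.65904591 225.41138395]
```

View pics/p8.png

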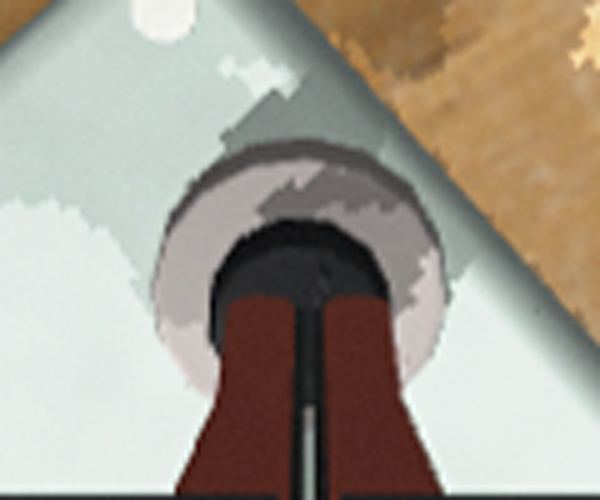

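Contact was at a TCP height of about 0.071 and the stop at about 0.065, which matches a 6 mm stroke. The force just before the stop was 4.7 N. The shut tip is about as wide as the button, though, so it may have stopped on the housing. To check, I'll press again with one finger only, which fits inside the button. I'll open the gripper a little, with the other finger on the side away from the dial.

Call:
apply_moves(increments=[[[0.8,-0.05,-0.5,0,0,0],[1.6,-0.05,-0.5,0,0,0],[2.4,-0.05,-0.5,0,0,0],[2.4,-0.05,0,0,0,0],[2.4,-0.05,0,0,0,0],[2.4,-0.05,0,0,0,0]]], fingers=0.1)

```text
time_s: 14.05
tool_pos: [0.4584, 0.2946, 0.0861]
orientation: [-2.74, -1.535, 0.001]
wrist_force: [0.4, 0.2, -0.1]
opening: 0.0394
```

```bash
python3 - <<'E'
from h import *
st=manip.read_state();print(st['time_s'],st['tool_pos'],st['wrist_force'],st['opening'],np.abs(st['qvel']).max())
f=manip.grab_frame('wrist');cv2.imwrite('pics/w9.png',f[:,:,::-1])
b=cv2.resize(f[150:270,160:310,::-1],None,fx=5,fy=5,interpolation=cv2.INTER_CUBIC)
cv2.imwrite('pics/p9.png',b)
E
```

```text
14.05 [0.45836451 0.29460799 0.08612938] [ 0.39062669  0.15839148 -0.06258367] 0.039392028767746924 0.004306482447463083
```

View pics/p9.png

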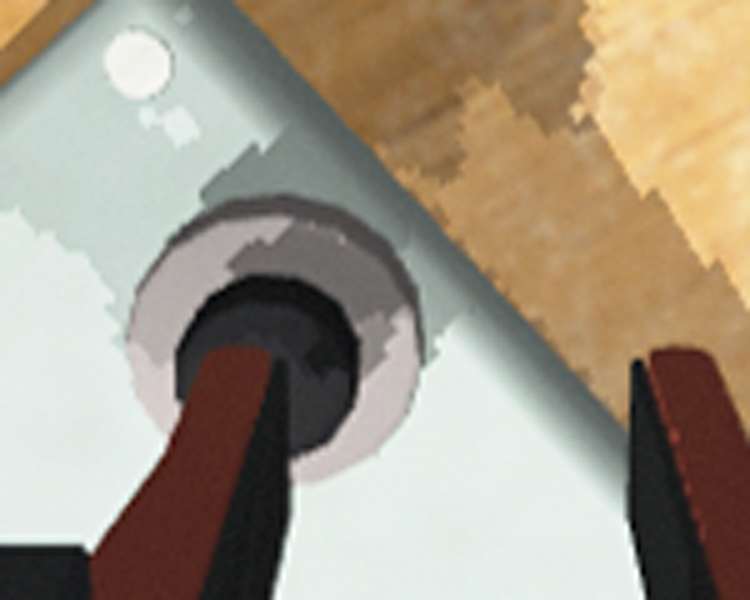

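The tip of the left finger lines up with the middle of the button, and the other finger stands clear of the box. I'll press in steps.

Call:
apply_moves(increments=[[[0,0,0.8,0,0,0],[0,0,1.3,0,0,0],[0,0,1.6,0,0,0],[0,0,1.8,0,0,0],[0,0,1.9,0,0,0],[0,0,1.9,0,0,0]]])

```text
time_s: 14.85
tool_pos: [0.4582, 0.2945, 0.0673]
orientation: [-2.74, -1.535, 0.001]
wrist_force: [-1.7, -1.5, 4.4]
opening: 0.0396
```

Call:
apply_moves(increments=[[[0,0,0.1,0,0,0],[0,0,0.2,0,0,0],[0,0,0.2,0,0,0]]])

```text
time_s: 15.22
tool_pos: [0.4583, 0.2944, 0.0654]
orientation: [-2.74, -1.536, 0.001]
wrist_force: [-3.0, -1.6, 4.4]
opening: 0.0396
```

Call:
apply_moves(increments=[[[0,0,0.1,0,0,0],[0,0,0.15,0,0,0],[0,0,0.15,0,0,0]]])

```text
time_s: 15.6
tool_pos: [0.4583, 0.2945, 0.065]
orientation: [-2.74, -1.536, 0.001]
wrist_force: [-4.4, -3.0, 17.9]
opening: 0.0394
```

```bash
python3 - <<'E'
from h import *
st=manip.read_state();print(st['time_s'],st['tool_pos'],st['wrist_force'],st['opening'],np.abs(st['qvel']).max())
f=manip.grab_frame('wrist');cv2.imwrite('pics/w10.png',f[:,:,::-1])
b=cv2.resize(f[150:270,160:310,::-1],None,fx=5,fy=5,interpolation=cv2.INTER_CUBIC)
cv2.imwrite('pics/p10.png',b)
E
```

```text
15.6 [0.45834219 0.29451214 0.06499124] [-4.38687418 -2.95032702 17.8931922 ] 0.03936741102531363 0.0014936015267238319
```

View pics/p10.png

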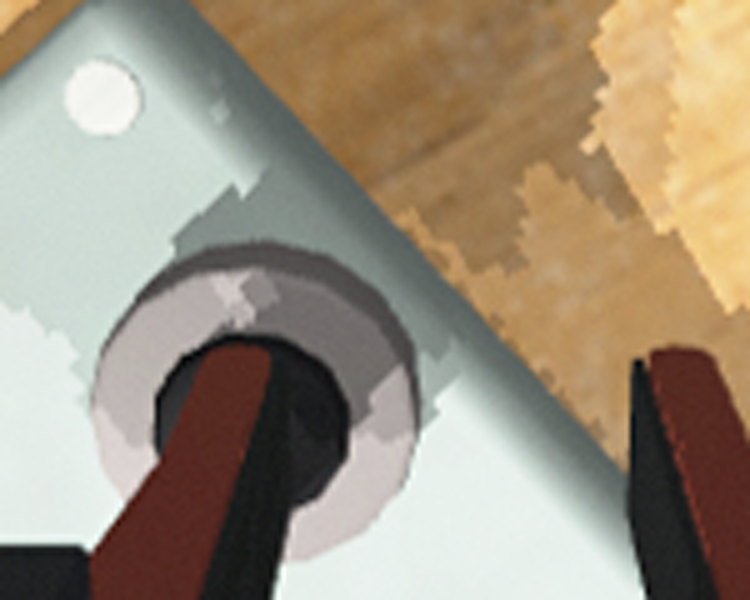

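It stopped at the same height, 0.0650, at 18 N with the tip well inside the button, so the button was fully down both times. Now I release it, raise the arm and check the dial.

Call:
apply_moves(increments=[[[0,0,-0.4,0,0,0],[0,0,-1,0,0,0],[0,0,-3,0,0,0],[0,0,-7,0,0,0],[-2.5,6,-10,0,0,0],[-2.5,10,-13,0,0,0],[-2.5,10,-13,0,0,0],[-2.5,10,-13,0,0,0],[-2.5,10,-13,0,0,0]]])

```text
time_s: 16.77
tool_pos: [0.5291, 0.2214, 0.1936]
orientation: [-2.739, -1.537, 0.005]
wrist_force: [-0.5, 0.1, -0.8]
opening: 0.0396
```

```bash
python3 - <<'E'
from m import *
meas('c',50)
f=cv2.imread('pics/cwrist.png'); cv2.imwrite('pics/cw.png',f)
f=manip.grab_frame('scene'); cv2.imwrite('pics/s11.png',f[:,:,::-1])
f=manip.grab_frame('top'); cv2.imwrite('pics/t11.png',f[:,:,::-1])
E
```

```text
wrist 16.775 [0.5291 0.2214 0.1936] [-0.5  0.1 -0.8] 0.0052
[0.49812443 0.17315986] 9.49 [[0.0, -0.1], [0.0, 0.1], [-0.0, 0.0]]
ridge [49.72, 49.58, 49.65] (np.float64(-0.2084016393442596), (np.int64(134), np.int64(438), np.float64(33.4327868852459)))
```

View pics/cw.png

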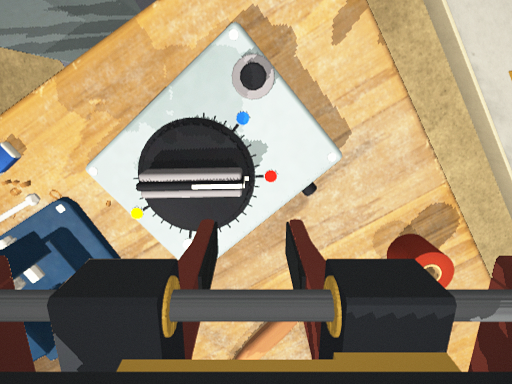

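View pics/cwristr.png

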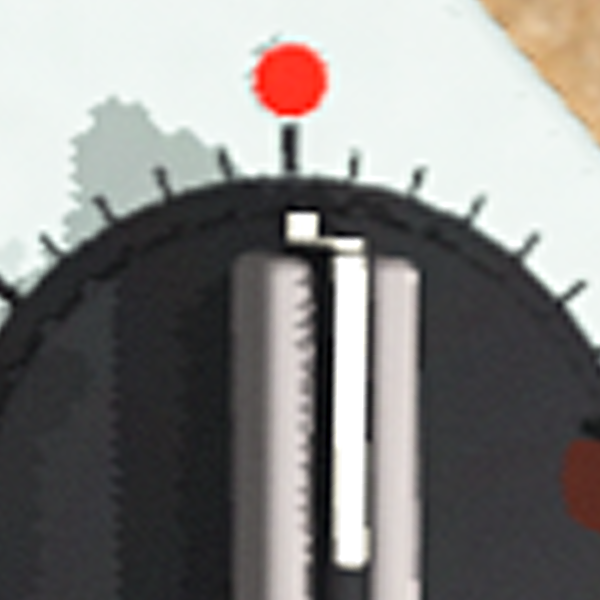

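View pics/t11.png

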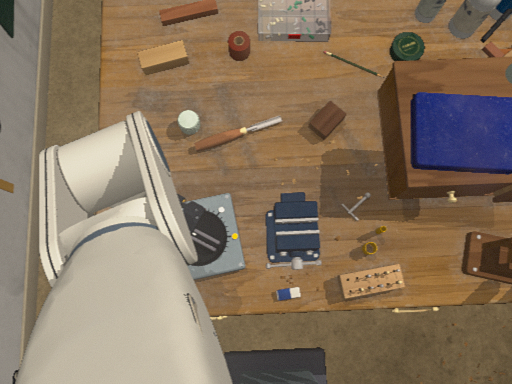

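```bash
python3 - <<'E'
from cell import manip
print(manip.finish_job(), manip.read_state()["time_s"])
E
```

```text
the job is handed in; nothing more can be done
the job is handed in; nothing more can be done
```

I set the dial to the red preset and then pressed the button fully down. The job is handed in at about 17 s of the 61 s allowed.

- **Dial:** I pushed it with the shut fingertip against one side of the bar, from about 0° to the red line at +50°. Seen from straight above, it stood at 49.9° before the button press. From a more slanted view after the press it read 49.65° on the ridge line, with the rim mark pointing at the red line.
- **Button:** I pressed it twice, because on the first press the shut tip might have stopped on the housing. The second press used one fingertip inside the button. Both presses stopped at the same height, about 6 mm below first contact and at 18–20 N. The button was free and looked up again in the last wrist picture.
- **Loose things:** In the last top picture the cap, gouge, wood block, eraser and chuck key looked unmoved. The arm hid the abrasive roll there. The last wrist picture shows it standing upright, and the gripper never came near it.
- **Failed checks:** The top camera could not check the dial after the push, because the arm was in the way. The dial figures after the push are from the wrist camera only. My estimates of the dial angle during the push differed by up to 1°, so I settled it with the straight-above view.

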